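# Slide the till aside and point out the shackle

## Task

The shipwright needs the galvanised shackle, which lies in the well of the open tool chest, hidden under the chest's sliding till. With the fingertips, without gripping anything, push the till gently all the way across to the other end of the chest, with the tape measure and the green tin riding in it untouched. Then point out the shackle: bring the fingertips, pointing down, to a few centimetres or less above its middle, hold there at least two seconds and finish still pointing at it; do not touch or disturb the shackle or the other things in the well and on the bench.

Things in the scene. Friction and masses are not known exactly. Their poses are not given: they have to be found in the camera images.
- chest: open joiner's chest, brown wood, fixed, no lid; 204 (x) x 344 (y) x 95 mm high, walls 12 mm, 18 mm dark cleat on each end. Origin: centre of underside, on the bench; y along the chest, z up. Well floor 8 mm above the origin. Runners 10 mm wide along the long sides, top at 50 mm, carry the till; at the start the till covers the half at own y < 0
- till (a joint): sliding till, pale wooden tray in the chest, 176 x 157 (y) x 40 mm, walls 8 mm, its floor's top 55 mm and rim 90 mm above the bench. Value: metres slid along the chest's own +y; 0 = at the -y end (starts at 0 to 0.010), 0.163 = against the +y end. 2 N friction plus light drag (under 1 N at 0.1 m/s); stays where left, cannot lift out
- till_push (a point): moves with the till: middle of the inner face of its +y end wall, at the rim (35 mm above the till's floor), axes as the chest's. The till is empty for at least 48 mm from here along -y, over its full inner width (160 mm): fingertips fit in there and can push the end wall. Behind that stand the tape measure and the tin
- shackle: galvanised D shackle with rust, 56 x 55 x 18 mm, 0.14 kg, lying flat and loose on the well's floor under the till, at 45 mm to one side or the other of the chest's long middle line. Origin: centre of its underside, its top 18 mm above; z up.
- pulley_block: dark wooden pulley block with bronze sheave, 62 x 102 x 39 mm, loose on the well's floor beside the shackle (the two may change places). Origin: centre of underside, z up.
- rowlock: bronze rowlock (a fork with a stem), 74 x 137 x 22 mm, loose on the well's floor in the half that is open at the start. Origin: centre of underside, z up.
- tape_measure: black and yellow tape measure, 64 x 66 x 34 mm, loose in the till. Origin: centre of underside, z up.
- rivet_tin: round green tin, diameter 78, height 44 mm, loose in the till; stands 9 mm above the till's rim. Origin: centre of underside, z up.
- block_plane: block plane, grey with red cap, 51 x 159 x 59 mm, loose on the bench beyond the chest's +y end. Origin: centre of underside, z up.
- g_clamp: small blue G clamp lying flat, 170 x 101 x 23 mm, loose on the bench to the right. Origin: centre of underside, z up.
- offcut_b: sawn wooden offcut, 45 x 90 x 45 mm, loose on the bench at the right. Origin: centre of underside, z up.

How it is judged:
On the way, in this order (a step that is already met when the one before it is completed fails the run):
1. the till is pushed all the way across (within 13 mm of the far end), its load still in it (value of joint till above 0.15 m and y of tape_measure in the frame of till_push between -0.14 and -0.03 m and z of each of tape_measure, rivet_tin in the frame of till_push below -0.025 m and angle between each of tape_measure, rivet_tin's own z axis and vertical below 0.15 rad and y of rivet_tin in the frame of till_push between -0.14 and -0.03 m), for 0.2 s.
2. the fingertips point down at the shackle from just above it for two seconds (horizontal distance between the grasp point and shackle below 0.025 m and z of the grasp point in the frame of shackle between 0.025 and 0.1 m and angle between the grasp point's own z axis and vertical above 2.5 rad and value of joint till above 0.15 m), for 2 s.
At the end, for the whole second after the job is handed in: Till within 13 mm of the far end, tape measure and tin standing in it; TCP within 25 mm sideways of the shackle's middle, 25 to 100 mm above its underside, within 38 degrees of straight down, touching nothing; shackle moved under 6 mm, the other things under 12 mm (all of step 2 and y of tape_measure in the frame of till_push between -0.14 and -0.03 m and z of each of tape_measure, rivet_tin in the frame of till_push below -0.025 m and angle between each of tape_measure, rivet_tin's own z axis and vertical below 0.15 rad and y of rivet_tin in the frame of till_push between -0.14 and -0.03 m and distance of shackle from where it was at the start of the episode below 0.006 m and distance of each of pulley_block, rowlock, block_plane, g_clamp, offcut_b from where it was at the start of the episode below 0.012 m and linear speed of each of shackle, tape_measure, rivet_tin below 0.02 m/s).
It fails at once if the shackle is touched or moved (contact force between the arm and shackle above 0.3 N or distance of shackle from where it was at the start of the episode above 0.008 m).
It fails at once if another thing in the well or on the bench is disturbed (distance of any of pulley_block, rowlock, block_plane, g_clamp, offcut_b from where it was at the start of the episode above 0.015 m).
It fails at once if the tape measure or the tin is touched, lifted or tipped (contact force between the arm and tape_measure above 1 N or z of any of tape_measure, rivet_tin in the frame of chest above 0.072 m or angle between any of tape_measure, rivet_tin's own z axis and vertical above 0.35 rad or contact force between the arm and rivet_tin above 1 N).
It fails at once if an end wall of the till is taken between the fingers (the fingers astride it, the tool point over the wall and the tips below its rim) (z of the grasp point in the frame of till_push below 0.016 m and x of the grasp point in the frame of till_push between -0.085 and 0.085 m and (y of the grasp point in the frame of till_push between -0.006 and 0.014 m or y of the grasp point in the frame of till_push between -0.155 and -0.135 m)).
It fails at once if the till or the chest is pushed with more than 35 N (contact force between the arm and chest above 35 N).
It also fails if it takes over 48 s, if anything falls off the work surface, if the arm or the gripper's body presses on something with over 40 N, if the wrist force passes 120 N, or if a joint passes its speed limit or range.

## Robot

A 6-joint arm with a two-finger parallel gripper is mounted at the origin on a cart in front of the work surface, level with it; the furniture and walls round the work are solid. World frame = base frame: x ahead of the robot, y to its left, z up, the work surface at z = 0. Lengths are in m, angles in rad, forces in N, time in s.
With the tool pointing down it reaches from about 0.35 to 0.775 m from the base axis. Payload 5.5 kg.
Tool frame: the origin (TCP) lies between the finger pads, 19 mm behind the fingertips; this is the grasp point; z points along the fingers, y is the line along which they close (so a half turn about z gives the same grasp; the last joint's range is limited). The gripper opens to 85 mm and grips with 20 to 120 N. Pads are 22 mm wide; open, the fingers measure 114 mm over their backs; the gripper's body (76 mm by 85 mm) begins 54 mm behind the grasp point. The pads swing forward as they close: fully open they stand 13 mm farther back than shut.
Start: joints at [-1.431, 0.313, 0.046, 1.304, 0, 1.431], TCP at [0.159, -0.553, 0.25] pointing down, gripper open.
Joint ranges: [-2.76, 2.76], [-0.86, 1.69], [-1.03, 1.26], [-2.2, 2.34], [-1.47, 1.5], [-3.14, 3.14]. Speed limits (rad/s): [2.57, 2.57, 3.14, 3.14, 3.14, 3.14].

## Interface

Orientations are given as a unit quaternion [w, x, y, z].
In Python, from cell import manip gives the robot as it stands.
- The arm moves only by the shell command python3 jog.py FILE [FORCE], which reads ROWS from the file FILE. ROWS is a JSON object whose key "steps" holds a list of rows, 1 to 5 of them, each of 7 numbers: the opening from 0.0 (shut) to 1.0 (fully open), then dx, dy, dz in fractions of the full range, 1 being 1000 mm, then a rotation vector rx, ry, rz in a scale on which 1.0 is 4 rad; each row is the pose to reach, as a shift and turn from the pose commanded when the command began, along the tool's axes at that moment; what a row does not reach only later rows make up. A row lasts 1/8 s, in which the tool goes at most 0.0625 m and 0.188 rad, less where a joint would pass 70% of its speed; a pose out of reach is approached as far as the arm can. The fingers move at their own pace and stop on an object; FORCE is the grip in N (left out, the last holds). Time passes only in rows, so rows that do not move let the fingers close. It prints the time, the measured TCP pose, the force, the opening and the grip force at its end. Shift and turn numbers lie between -1 and 1, and a call with a number outside is refused. Input that does not fit is refused with a message, and nothing moves.
- manip.sense(): the state, without advancing time (a new reading comes with each control period).
- manip.camera(name): name is "scene" or "top"; returns a dict with "image" (400x640x3 uint8, red, green, blue), "fov_y" (degrees; the focal length in pixels is half the picture's height over the tangent of half this angle, whatever the lens; pixels are square), "cx", "cy" (the principal point, pixels), "R" (3x3) and "t" (3): a world point X has camera coordinates R X + t. Camera axes: x right, y down, z forward; pixel columns grow to the right and rows downward; lengths in m; the calibration is good to about 2 mm. A picture is of the moment at which its call begins. There is no depth.
- manip.sign_off(): hands the job in; it is judged then, once.
The state is a dict: "clock": time; "joint_positions": joint angles; "qvel": joint speeds; "joint_torque": joint torques, N m; "ee_pos": TCP position; "tool_rot": TCP orientation; "ft_force": force on the tool from outside, world axes, zero at the start; "wrist_torque": the same for the moment, N m; "finger_gap": opening from 0.0 (shut) to 1.0 (fully open); "grip_force": force on a finger pad.
Only numpy, scipy, OpenCV 4.12 (cv2) and the standard library are available. Lean on these libraries where they do the work, as an engineer would, in place of code of your own. Each camera call takes 0.05 s, during which the arm holds its last target. There are 200 camera calls.

## Working session

There is one attempt and no reset: what is moved stays moved. The work goes in short steps, Python scripts to look and compute and a shell command to move; the robot and the scene stay as the last step left them, time stands still between calls to the robot, and variables do not carry over. Pictures are saved under pics/ and viewed, at most 10 in all, crops included, and the job is handed in when it is done.

```bash
ls; mkdir -p pics; python3 - <<'E'
from cell import manip
import cv2,pickle
d={}
for n in("scene","top"):
    c=manip.camera(n); d[n]=c; cv2.imwrite(f"pics/{n}0.png",c["image"][:,:,::-1]); print(n,c["fov_y"],c["cx"],c["cy"],c["R"],c["t"])
pickle.dump(d,open("c0.pkl","wb"))
s=manip.sense();print(s)
E
```

```text
cell.py
jog.py
pics
scene 56.38155462142501 319.94908731725263 206.69645103984266 [[-0.84576662 -0.53345915  0.01000762]
 [-0.25894486  0.39399716 -0.88188083]
 [ 0.46650443 -0.74845679 -0.47136616]] [0.67801982 0.10977217 0.96213041]
top 52.569879054199504 319.66836511444285 203.37031520727058 [[ 0.33128296 -0.94351298 -0.00590331]
 [-0.91012307 -0.31789655 -0.26574008]
 [ 0.24885257  0.0934079  -0.96402664]] [0.04513669 0.66092525 0.97569806]
{'clock': 0.1, 'joint_positions': array([-1.43059317e+00,  3.13901943e-01,  4.51077793e-02,  1.30360236e+00,
        2.48940860e-05,  1.43123858e+00]), 'qvel': array([ 7.02015277e-04, -3.18137027e-03,  2.26961261e-03,  2.73745198e-04,
        8.70260335e-05,  3.89741867e-04]), 'joint_torque': array([ 2.80367676e-03, -4.81727242e+01,  2.99242705e+01,  1.27965599e-02,
       -1.83213178e-04,  4.49240133e-06]), 'ee_pos': array([ 0.15873428, -0.55222093,  0.24921752]), 'tool_rot': array([-8.00102592e-04,  9.90232356e-01,  1.39424680e-01,  1.21888438e-05]), 'ft_force': array([ 0.04946889, -0.64881789,  0.334124  ]), 'wrist_torque': array([ 0.04321063, -0.02969799,  0.01332519]), 'grip_force': 0.0, 'finger_gap': 0.9991843329762199}
```

View pics/top0.png

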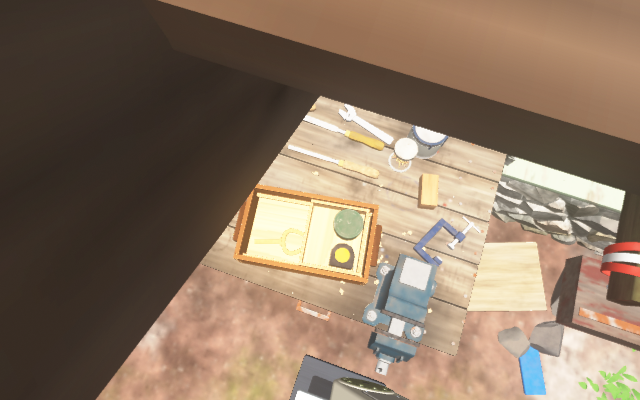

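View pics/scene0.png

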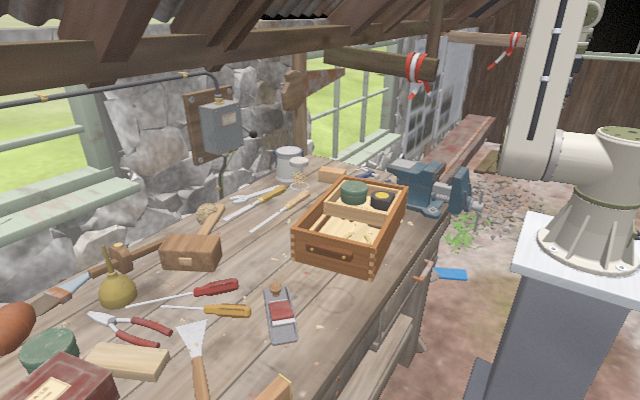

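The top view shows the chest around (308,235), with the till in its right half holding the tin (349,222) and the tape (342,256). The vise stands nearby at (400,300). The scene view shows the chest at (350,225). I'll enlarge both.

```bash
python3 - <<'E'
import pickle,cv2
d=pickle.load(open("c0.pkl","rb"))
for n,(x,y,w,h) in {"top":(225,175,165,115),"scene":(280,165,140,115)}.items():
    cv2.imwrite(f"pics/{n}0c.png",cv2.resize(d[n]["image"][y:y+h,x:x+w,::-1],None,fx=4.8,fy=4.8,interpolation=cv2.INTER_CUBIC))
E
```

```text
(no output)
```

View pics/top0c.png

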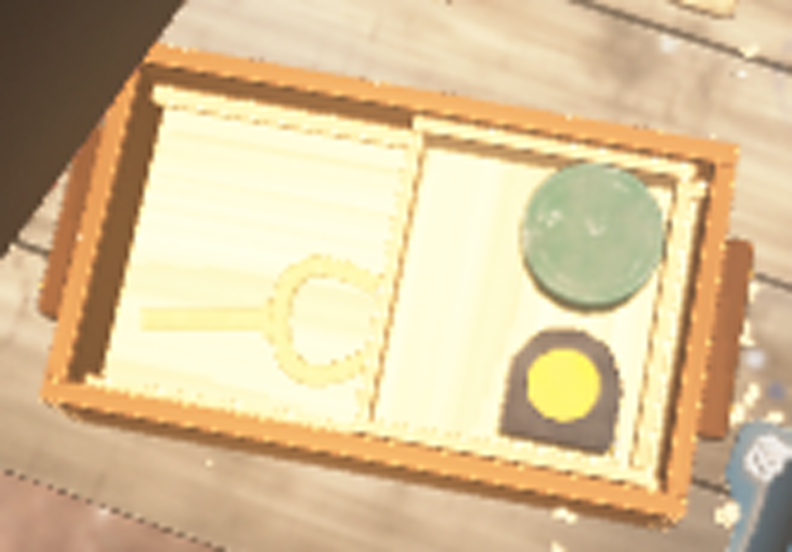

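View pics/scene0c.png

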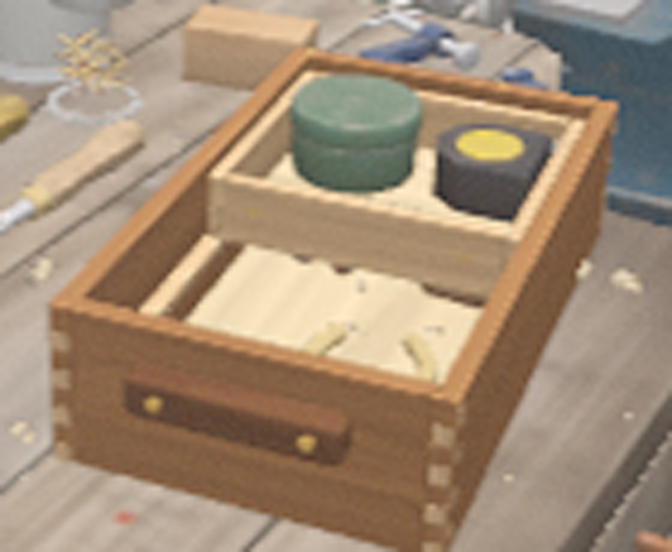

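The top crop shows the chest rim's outer corners at (739,145), (685,525), (42,395) and (150,45). The till's +y wall runs from (418,125) to (372,425). The scene crop shows the rim corners at (50,300), (455,405), (617,102) and (307,50). I'll fit the pose from these.

```bash
cat > h.py <<'E'
import numpy as np,pickle
from scipy.optimize import least_squares
from scipy.spatial.transform import Rotation as R
def proj(c,X):
    f=200/np.tan(np.radians(c["fov_y"]/2)); p=np.atleast_2d(X)@c["R"].T+c["t"]
    return f*p[:,:2]/p[:,2:]+[c["cx"],c["cy"]]
def ray(c,uv,z):
    f=200/np.tan(np.radians(c["fov_y"]/2)); d=c["R"].T@np.array([(uv[0]-c["cx"])/f,(uv[1]-c["cy"])/f,1]); o=-c["R"].T@c["t"]
    return o+d*(z-o[2])/d[2]
E
python3 - <<'E'
from h import *
d=pickle.load(open("c0.pkl","rb"))
off={"top":np.array([225,175]),"scene":np.array([280,165])}
A,B=.102,.172
obs={"top":{(A,-B):(739,145),(-A,-B):(685,525),(-A,B):(42,395),(A,B):(150,45)},
"scene":{(A,B):(50,300),(-A,B):(455,405),(-A,-B):(617,102),(A,-B):(307,50)}}
def w(p,xy,z): 
    c,s=np.cos(p[2]),np.sin(p[2]); return np.array([p[0]+c*xy[0]-s*xy[1],p[1]+s*xy[0]+c*xy[1],z])
def res(p,n=("top","scene")):
    return np.concatenate([proj(d[k],w(p,xy,p[3]))[0]-(np.array(uv)/4.8+off[k]) for k in n for xy,uv in obs[k].items()])
r=least_squares(res,[.45,-.1,0,.095],loss="soft_l1");print(r.x,res(r.x).round(1))
for k in("top","scene"): q=least_squares(lambda p:res([*p,.095],(k,)),[.45,-.1,0]);print(k,q.x)
p=r.x
def own(X): 
    v=X[:2]-p[:2];c,s=np.cos(p[2]),np.sin(p[2]);return np.round([c*v[0]+s*v[1],-s*v[0]+c*v[1]],4)
for n,uv,z in[("top",(423,135),.09),("top",(378,425),.09),("top",(415,125),.09),("scene",(210,180),.09),("scene",(515,240),.09),("top",(595,235),.099),("top",(565,385),.089),("top",(522,225),.099),("top",(510,380),.089),("scene",(357,105),.099),("scene",(490,145),.089)]:
    print(n,uv,own(ray(d[n],np.array(uv)/4.8+off[n],z)))
E
```

```text
[0.5268718  0.26300098 0.14546361 0.09143634] [ 1.6  1.4  0.3  0.   0.2  0.8 -3.5 -1.4 -0.6  0.6  0.  -0.3  0.6  0.6
 -1.3 -0.5]
top [0.52716661 0.26213137 0.1434342 ]
scene [0.52404865 0.26687766 0.1435499 ]
top (423, 135) [0.0781 0.0032]
top (378, 425) [-0.0817 -0.0045]
top (415, 125) [0.0829 0.0086]
scene (210, 180) [0.0827 0.0183]
scene (515, 240) [-0.0872  0.0133]
top (595, 235) [ 0.0387 -0.0987]
top (565, 385) [-0.0421 -0.0974]
top (522, 225) [ 0.0367 -0.0594]
top (510, 380) [-0.045  -0.0683]
scene (357, 105) [ 0.0357 -0.0896]
scene (490, 145) [-0.0449 -0.0913]
```

```bash
cat >> h.py <<'E'
def to(x,y,z,a):
    "delta from present pose to TCP (x,y,z), tool down, tool x at world angle a -> tool axes"
    from cell import manip
    s=manip.sense();q=s["tool_rot"];r=R.from_quat([q[1],q[2],q[3],q[0]])
    t=R.from_euler("z",a)*R.from_euler("x",np.pi)
    print("t",s["clock"],"ee",s["ee_pos"].round(4),"ft",s["ft_force"].round(1),"j",s["joint_positions"].round(2))
    print("d",r.inv().apply(np.array([x,y,z])-s["ee_pos"]).round(4),"rv",(r.inv()*t).as_rotvec().round(3))
P=(.5265,.264,.1435)
def ch(u,v,p=P): c,s=np.cos(p[2]),np.sin(p[2]); return p[0]+c*u-s*v,p[1]+s*u+c*v
E
python3 - <<'E'
from h import *
d=pickle.load(open("c0.pkl","rb"))
f=lambda X:np.r_[proj(d["top"],X)[0]-(415,273),proj(d["scene"],X)[0]-(408,168)]
r=least_squares(f,[.4,0,.15]);print(r.x,r.fun)
to(.42,-.2,.30,1.714); to(*ch(0,-.025),.2,1.714); 
E
```

```text
[ 0.50655103 -0.02343647  0.10569034] [-0.17830468  3.13066897 -3.84752353 -0.92825619]
t 0.1 ee [ 0.1587 -0.5522  0.2492] ft [ 0.  -0.6  0.3] j [-1.43  0.31  0.05  1.3   0.    1.43]
d [ 0.3484 -0.2665 -0.0503] rv [-1.000e-03 -1.000e-03 -1.434e+00]
t 0.1 ee [ 0.1587 -0.5522  0.2492] ft [ 0.  -0.6  0.3] j [-1.43  0.31  0.05  1.3   0.    1.43]
d [ 0.5754 -0.6581  0.0504] rv [-1.000e-03 -1.000e-03 -1.434e+00]
```

Units first: turns go in shares of 4 rad. So -0.18 rad / 4 = -0.045.

```bash
echo '{"steps": [[0, 0.045, -0.038, -0.004, 0, 0, -0.045], [0, 0.09, -0.076, -0.008, 0, 0, -0.09], [0, 0.135, -0.114, -0.012, 0, 0, -0.135], [0, 0.18, -0.152, -0.016, 0, 0, -0.18], [0, 0.225, -0.19, -0.02, 0, 0, -0.225]]}' > path.dat && python3 jog.py path.dat 40; python3 -c "
from h import *
to(*ch(0,-.025),.22,1.714)"
```

```text
clock: 0.72
ee_pos: [0.3232, -0.3061, 0.2699]
tool_rot: [-0.0, 0.829, 0.559, 0.0]
ft_force: [0.4, -1.0, -0.6]
finger_gap: 0.003
grip_force: 0.0
t 0.725 ee [ 0.3232 -0.3061  0.2699] ft [ 0.4 -1.  -0.6] j [-0.94  0.06 -0.22  1.29  0.    1.02]
d [ 0.5832 -0.0134  0.05  ] rv [-0.    -0.    -0.529]
```

To row units: -0.53 rad / 4 = -0.1325.

```bash
echo '{"steps": [[0, 0.06, -0.001, 0, 0, 0, -0.0425], [0, 0.12, -0.003, 0, 0, 0, -0.085], [0, 0.18, -0.004, 0, 0, 0, -0.125], [0, 0.24, -0.006, 0.005, 0, 0, -0.1325], [0, 0.3, -0.007, 0.01, 0, 0, -0.1325]]}' > path.dat && python3 jog.py path.dat; python3 -c "
from h import *
to(*ch(0,-.025),.22,1.714)"
```

```text
clock: 1.35
ee_pos: [0.4307, -0.026, 0.2598]
tool_rot: [0.0, 0.656, 0.755, 0.0]
ft_force: [0.0, -0.9, -0.1]
finger_gap: -0.003
grip_force: 0.0
t 1.35 ee [ 0.4307 -0.026   0.2598] ft [ 0.  -0.9 -0.1] j [-0.25  0.03 -0.27  1.27 -0.    1.19]
d [0.2489 0.1352 0.0398] rv [ 0.     0.    -0.004]
```

To row units: -0.004 rad / 4 = -0.001.

```bash
echo '{"steps": [[0, 0.05, 0.027, 0, 0, 0, 0], [0, 0.1, 0.054, 0.005, 0, 0, 0], [0, 0.15, 0.081, 0.01, 0, 0, 0], [0, 0.2, 0.108, 0.02, 0, 0, 0], [0, 0.249, 0.135, 0.04, 0, 0, -0.001]]}' > path.dat && python3 jog.py path.dat; echo '{"steps": [[0, 0, 0, 0, 0, 0, 0], [0, 0, 0, 0, 0, 0, 0]]}' > path.dat && python3 jog.py path.dat;python3 - <<'E'
from h import *
import cv2
to(*ch(0,-.025),.145,1.714)
from cell import manip
ims=[]
for n,(x,y,w,h) in {"top":(225,165,150,115),"scene":(280,145,150,115)}.items():
    c=manip.camera(n); ims.append(cv2.resize(c["image"][y:y+h,x:x+w,::-1],(600,460),interpolation=cv2.INTER_CUBIC)[:,:]); print(n,proj(c,[manip.sense()["ee_pos"]]),)
cv2.imwrite("pics/a1.png",cv2.resize(np.hstack(ims),(800,307)))
E
```

```text
clock: 1.98
ee_pos: [0.5304, 0.2395, 0.22]
tool_rot: [0.001, 0.655, 0.756, 0.001]
ft_force: [1.0, 0.9, 0.1]
finger_gap: 0.004
grip_force: 0.0
clock: 2.22
ee_pos: [0.529, 0.2373, 0.2193]
tool_rot: [-0.0, 0.655, 0.756, -0.001]
ft_force: [-0.1, -0.3, -0.5]
finger_gap: -0.0
grip_force: 0.0
t 2.225 ee [0.529  0.2373 0.2193] ft [-0.1 -0.3 -0.5] j [ 0.28  0.33  0.    1.24 -0.    1.71]
d [0.0018 0.0015 0.0743] rv [-0.002  0.001  0.   ]
top [[317.78693825 223.4620498 ]]
scene [[362.67463614 155.03283527]]
```

View pics/a1.png

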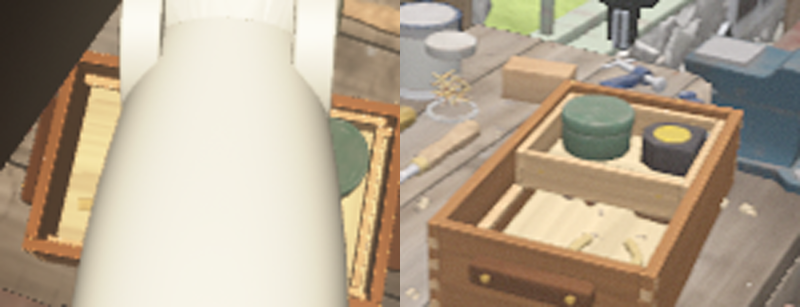

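The scene view shows the fingertips at about (622,50) in the composite, over the empty part of the till, and the arm hides the top view. I'll go lower and check against the tin.

```bash
echo '{"steps": [[0, 0, 0.001, 0.035, 0, 0, 0], [0, 0, 0.001, 0.07, 0, 0, 0], [0, 0, 0.001, 0.085, 0, 0, 0], [0, 0, 0.001, 0.09, 0, 0, 0], [0, 0, 0.001, 0.09, 0, 0, 0]]}' > path.dat && python3 jog.py path.dat;python3 - <<'E'
from h import *
import cv2
to(*ch(0,-.025),.093,1.714)
from cell import manip
c=manip.camera("scene"); x,y,w,h=310,150,120,90
cv2.imwrite("pics/a2.png",cv2.resize(c["image"][y:y+h,x:x+w,::-1],None,fx=6,fy=6,interpolation=cv2.INTER_CUBIC))
e=manip.sense()["ee_pos"]; print(proj(c,[e,e-[0,0,.019]])-[x,y])
E
```

```text
clock: 2.95
ee_pos: [0.5312, 0.2373, 0.131]
tool_rot: [0.0, 0.655, 0.756, 0.001]
ft_force: [-0.2, -0.1, 0.6]
finger_gap: 0.003
grip_force: 0.0
t 2.95 ee [0.5312 0.2373 0.131 ] ft [-0.2 -0.1  0.6] j [ 0.28  0.39 -0.15  1.04 -0.    1.71]
d [ 0.0021 -0.0009  0.038 ] rv [ 0.001 -0.    -0.001]
[[49.60618514 37.467678  ]
 [49.17107515 44.02773389]]
```

View pics/a2.png

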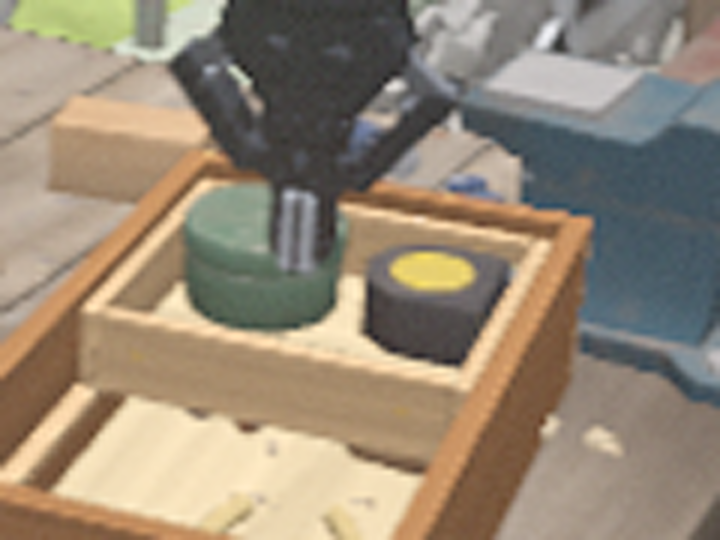

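The tips are at (298,268), as predicted. They hang behind the end wall (inner edge at about y=337) and clear of the tin and tape. Next I descend.

```bash
echo '{"steps": [[0, 0.002, 0, 0.012, 0, 0, 0], [0, 0.002, 0, 0.026, 0, 0, 0], [0, 0.002, 0, 0.038, 0, 0, 0], [0, 0.002, 0, 0.038, 0, 0, 0]]}' > path.dat && python3 jog.py path.dat; echo '{"steps": [[0, 0.006, 0, 0, 0, 0, 0], [0, 0.012, 0, 0, 0, 0, 0], [0, 0.018, 0, 0, 0, 0, 0]]}' > path.dat && python3 jog.py path.dat; python3 -c "
from h import *
to(*ch(0,.141),.093,1.714)"
```

```text
clock: 3.5
ee_pos: [0.5291, 0.2392, 0.0902]
tool_rot: [-0.001, 0.655, 0.756, -0.001]
ft_force: [0.1, 0.3, 0.5]
finger_gap: -0.003
grip_force: 0.0
clock: 3.88
ee_pos: [0.5281, 0.2576, 0.0925]
tool_rot: [0.001, 0.655, 0.756, 0.0]
ft_force: [0.4, -2.5, 2.2]
finger_gap: 0.0
grip_force: 1.3
t 3.875 ee [0.5281 0.2576 0.0925] ft [ 0.4 -2.5  2.2] j [ 0.32  0.43 -0.19  0.96 -0.    1.75]
d [ 0.1476 -0.0007 -0.0007] rv [ 0.001  0.001 -0.   ]
```

```bash
echo '{"steps": [[0, 0.006, 0, 0, 0, 0, 0], [0, 0.013, 0, 0, 0, 0, 0], [0, 0.021, 0, 0, 0, 0, 0], [0, 0.029, 0, 0, 0, 0, 0], [0, 0.037, 0, 0, 0, 0, 0]]}' > path.dat && python3 jog.py path.dat; echo '{"steps": [[0, 0.008, 0, 0, 0, 0, 0], [0, 0.016, 0, 0, 0, 0, 0], [0, 0.024, 0, 0, 0, 0, 0], [0, 0.032, 0, 0, 0, 0, 0], [0, 0.04, 0, 0, 0, 0, 0]]}' > path.dat && python3 jog.py path.dat;echo '{"steps": [[0, 0.008, 0, 0, 0, 0, 0], [0, 0.016, 0, 0, 0, 0, 0], [0, 0.024, 0, 0, 0, 0, 0], [0, 0.032, 0, 0, 0, 0, 0], [0, 0.038, 0, 0, 0, 0, 0]]}' > path.dat && python3 jog.py path.dat; python3 -c "
from h import *
to(*ch(0,.141),.093,1.714)"
```

```text
clock: 4.5
ee_pos: [0.5223, 0.2945, 0.0919]
tool_rot: [-0.0, 0.655, 0.756, -0.0]
ft_force: [0.8, -2.5, 1.3]
finger_gap: -0.003
grip_force: 1.2
clock: 5.12
ee_pos: [0.5163, 0.3339, 0.0917]
tool_rot: [-0.0, 0.655, 0.756, -0.0]
ft_force: [-0.9, -2.2, 1.1]
finger_gap: -0.002
grip_force: 1.2
clock: 5.75
ee_pos: [0.5113, 0.3717, 0.0918]
tool_rot: [-0.0, 0.655, 0.756, -0.0]
ft_force: [-1.6, -2.9, -0.7]
finger_gap: -0.002
grip_force: 1.1
t 5.75 ee [0.5113 0.3717 0.0918] ft [-1.6 -2.9 -0.7] j [ 0.5   0.51 -0.06  1.   -0.    1.93]
d [ 0.0322 -0.0003 -0.0012] rv [-0.  0.  0.]
```

```bash
echo '{"steps": [[0, 0.006, 0, 0, 0, 0, 0], [0, 0.012, 0, 0, 0, 0, 0], [0, 0.018, 0, 0, 0, 0, 0], [0, 0.023, 0, 0, 0, 0, 0], [0, 0.027, 0, 0, 0, 0, 0]]}' > path.dat && python3 jog.py path.dat; echo '{"steps": [[0, 0.003, 0, 0, 0, 0, 0], [0, 0.005, 0, 0, 0, 0, 0]]}' > path.dat && python3 jog.py path.dat;  python3 -c "
from h import *
to(*ch(0,.141),.093,1.714)"
```

```text
clock: 6.38
ee_pos: [0.5075, 0.3982, 0.0919]
tool_rot: [0.0, 0.655, 0.756, -0.0]
ft_force: [-1.4, -3.3, -0.3]
finger_gap: 0.001
grip_force: 1.1
clock: 6.62
ee_pos: [0.5068, 0.403, 0.092]
tool_rot: [0.0, 0.655, 0.756, 0.0]
ft_force: [-1.7, -2.5, -0.7]
finger_gap: -0.001
grip_force: 1.0
t 6.625 ee [0.5068 0.403  0.092 ] ft [-1.7 -2.5 -0.7] j [ 0.55  0.53 -0.01  1.02 -0.    1.98]
d [ 0.0006 -0.0004 -0.001 ] rv [ 0.  0. -0.]
```

```bash
echo '{"steps": [[0, 0.002, 0, 0, 0, 0, 0], [0, 0.004, 0, 0, 0, 0, 0]]}' > path.dat && python3 jog.py path.dat; echo '{"steps": [[0, 0.002, 0, 0, 0, 0, 0], [0, 0.003, 0, 0, 0, 0, 0]]}' > path.dat && python3 jog.py path.dat
```

```text
clock: 6.88
ee_pos: [0.5062, 0.4066, 0.092]
tool_rot: [0.0, 0.655, 0.756, -0.0]
ft_force: [-0.5, -7.9, 1.0]
finger_gap: 0.0
grip_force: 4.1
clock: 7.12
ee_pos: [0.5062, 0.4068, 0.092]
tool_rot: [0.002, 0.655, 0.755, -0.002]
ft_force: [-0.3, -14.8, 4.4]
finger_gap: -0.002
grip_force: 6.9
```

```bash
python3 - <<'E'
from h import *
import cv2
from cell import manip
c=manip.camera("scene"); x,y,w,h=270,150,160,120
cv2.imwrite("pics/a3.png",cv2.resize(c["image"][y:y+h,x:x+w,::-1],None,fx=4.8,fy=4.8,interpolation=cv2.INTER_CUBIC))
E
```

```text
(no output)
```

View pics/a3.png

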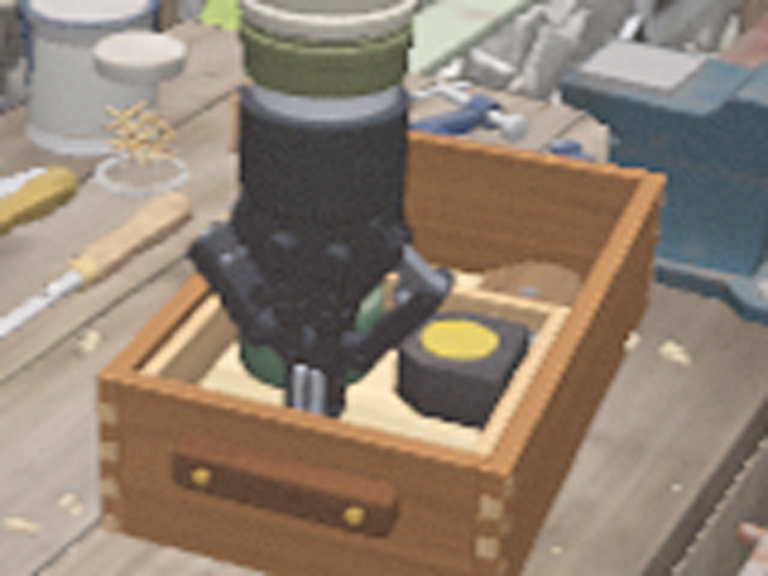

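The till is against the far end, where the force rose to 15 N. The tin and tape are upright at (300,350) and (460,370), and part of the pulley block shows at (525,280). I'll back off and lift.

```bash
echo '{"steps": [[0, -0.005, 0, 0, 0, 0, 0], [0, -0.01, 0, 0, 0, 0, 0], [0, -0.01, 0, 0, 0, 0, 0]]}' > path.dat && python3 jog.py path.dat; echo '{"steps": [[0, 0, 0, -0.02, 0, 0, 0], [0, 0, 0, -0.05, 0, 0, 0], [0, 0, 0, -0.09, 0, 0, 0], [0, 0.02, 0, -0.12, 0, 0, 0], [0, 0.03, 0, -0.12, 0, 0, 0]]}' > path.dat && python3 jog.py path.dat; python3 - <<'E'
from h import *
import cv2
from cell import manip
d={}
for n,(x,y,w,h) in {"top":(225,165,170,125),"scene":(290,150,140,105)}.items():
    c=manip.camera(n);d[n]=c
    cv2.imwrite(f"pics/b_{n}.png",cv2.resize(c["image"][y:y+h,x:x+w,::-1],None,fx=4.7,fy=4.7,interpolation=cv2.INTER_CUBIC))
pickle.dump(d,open("c1.pkl","wb"))
E
```

```text
clock: 7.55
ee_pos: [0.5076, 0.4, 0.0922]
tool_rot: [-0.0, 0.655, 0.756, 0.001]
ft_force: [-1.2, -0.7, 0.1]
finger_gap: -0.002
grip_force: 0.0
clock: 8.18
ee_pos: [0.5043, 0.4316, 0.2154]
tool_rot: [0.001, 0.655, 0.756, 0.003]
ft_force: [0.5, 0.4, -0.6]
finger_gap: 0.0
grip_force: 0.0
```

View pics/b_top.png

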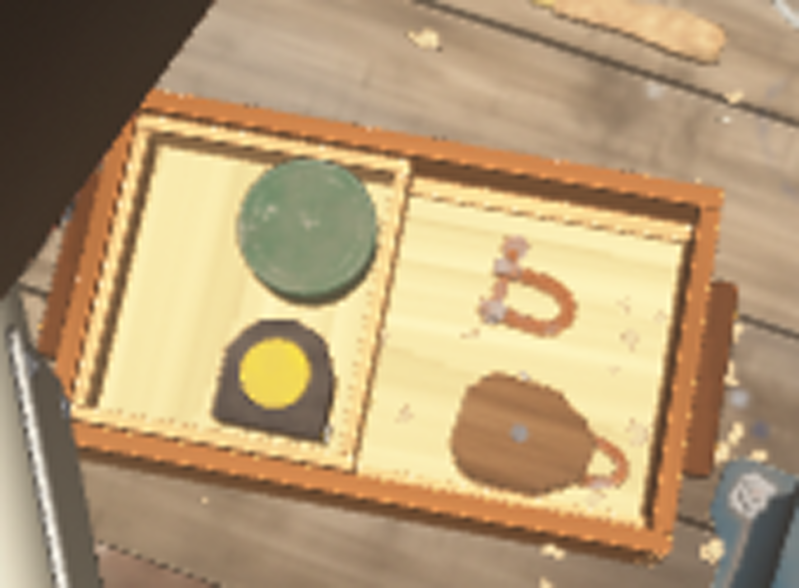

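View pics/b_scene.png

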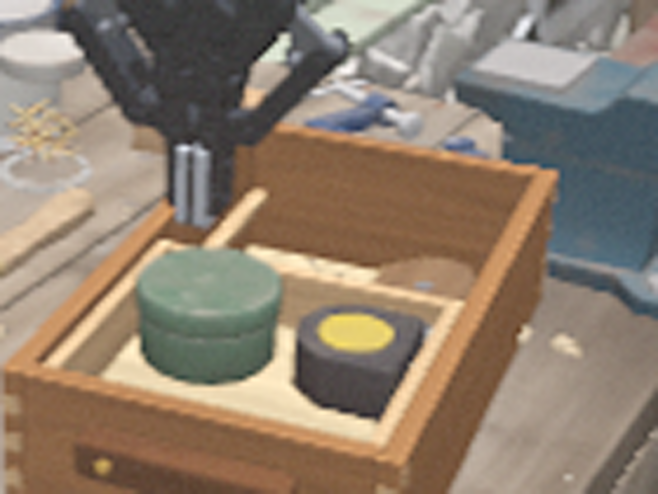

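The top crop shows the shackle with its pin from (515,240) to (492,315) and its bow to (578,310), so its middle is near (531,288). The pulley block is below it at (525,435). In the scene view the load stands upright in the till and the shackle is hidden.

```bash
python3 - <<'E'
from h import *
d=pickle.load(open("c1.pkl","rb"))["top"]
A,B=.102,.172
o=np.array([225,165])
obs={(A,-B):(724,190),(-A,-B):(665,562),(-A,B):(65,445)}
res=lambda p:np.concatenate([proj(d,[*ch(*k,p),.095])[0]-(np.array(v)/4.7+o) for k,v in obs.items()])
p=least_squares(res,P).x; print(p,res(p).round(1))
for uv in((531,288),(578,310),(490,300)):
    X=ray(d,np.array(uv)/4.7+o,.018); v=X[:2]-p[:2]; c,s=np.cos(p[2]),np.sin(p[2])
    print(X,"own",c*v[0]+s*v[1],-s*v[0]+c*v[1])
to(*X[:2],.2,1.714)
E
```

```text
[0.52574201 0.26161231 0.16034923] [ 1.6  0.3  2.9 -0.6 -4.5 -0.1]
[0.5819551 0.1983035 0.018    ] own 0.04538389427772017 -0.07147180852150777
[0.57855957 0.16802473 0.018     ] own 0.03719752404016998 -0.10082000847309244
[0.56715996 0.21876392 0.018     ] own 0.03404532384392623 -0.04891163160230373
t 8.275 ee [0.5027 0.4307 0.2115] ft [-1.  -0.6 -0.2] j [0.59 0.5  0.23 1.3  0.   2.01]
d [-0.2191  0.0333  0.0114] rv [ 0.    -0.     0.001]
```

```bash
python3 -c "
from h import *
to(.581,.199,.2,1.714)"; echo '{"steps": [[0, -0.045, -0.009, 0, 0, 0, 0], [0, -0.09, -0.018, 0, 0, 0, 0], [0, -0.135, -0.027, 0, 0, 0, 0], [0, -0.18, -0.036, 0.005, 0, 0, 0], [0, -0.21, -0.042, 0.01, 0, 0, 0]]}' > path.dat && python3 jog.py path.dat; echo '{"steps": [[0, -0.005, 0, 0.005, 0, 0, 0], [0, -0.005, 0, 0.005, 0, 0, 0]]}' > path.dat && python3 jog.py path.dat; python3 -c "
from h import *
to(.581,.199,.08,1.714)"
```

```text
t 8.275 ee [0.5027 0.4307 0.2115] ft [-1.  -0.6 -0.2] j [0.59 0.5  0.23 1.3  0.   2.01]
d [-0.2406  0.0441  0.0114] rv [ 0.    -0.     0.001]
clock: 8.9
ee_pos: [0.49, 0.2133, 0.2001]
tool_rot: [-0.001, 0.655, 0.755, -0.001]
ft_force: [0.4, 0.9, 0.8]
finger_gap: 0.003
grip_force: 0.0
clock: 9.15
ee_pos: [0.4915, 0.2106, 0.1957]
tool_rot: [-0.001, 0.655, 0.756, -0.001]
ft_force: [-0.1, 0.3, -0.3]
finger_gap: -0.001
grip_force: 0.0
t 9.15 ee [0.4915 0.2106 0.1957] ft [-0.1  0.3 -0.3] j [ 0.25  0.26 -0.16  1.15  0.    1.68]
d [-0.0242  0.0872  0.1155] rv [-0.002 -0.    -0.001]
```

```bash
echo '{"steps": [[0, -0.012, 0.04, 0, 0, 0, 0], [0, -0.024, 0.087, 0, 0, 0, 0], [0, -0.024, 0.087, 0.03, 0, 0, 0], [0, -0.024, 0.087, 0.06, 0, 0, 0], [0, -0.024, 0.087, 0.08, 0, 0, 0]]}' > path.dat && python3 jog.py path.dat; echo '{"steps": [[0, 0, 0, 0.015, 0, 0, 0], [0, 0, 0, 0.03, 0, 0, 0], [0, 0, 0, 0.035, 0, 0, 0], [0, 0, 0, 0.035, 0, 0, 0]]}' > path.dat && python3 jog.py path.dat; python3 - <<'E'
from h import *
import cv2
from cell import manip
to(.581,.199,.08,1.714)
c=manip.camera("top");c2=manip.camera("scene")
a=cv2.resize(c["image"][165:290,225:395,::-1],(544,400));b=cv2.resize(c2["image"][150:255,290:430,::-1],(533,400))
cv2.imwrite("pics/e.png",cv2.resize(np.hstack([a,b]),(800,297)))
E
```

```text
clock: 9.78
ee_pos: [0.581, 0.2008, 0.1146]
tool_rot: [-0.001, 0.654, 0.756, -0.001]
ft_force: [0.4, 0.4, 0.5]
finger_gap: -0.004
grip_force: 0.0
clock: 10.28
ee_pos: [0.5816, 0.1995, 0.082]
tool_rot: [0.0, 0.655, 0.756, -0.0]
ft_force: [-0.2, 0.1, -0.2]
finger_gap: -0.001
grip_force: 0.0
t 10.275 ee [0.5816 0.1995 0.082 ] ft [-0.2  0.1 -0.2] j [ 0.2   0.48 -0.12  0.96 -0.    1.63]
d [-0.0004 -0.0007  0.002 ] rv [-0.  0. -0.]
```

View pics/e.png

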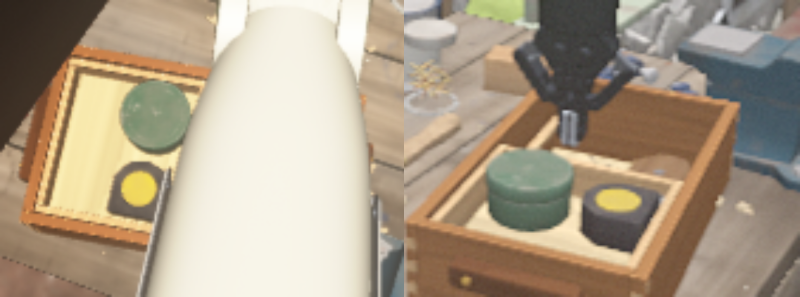

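The fingers hang in the chest above the shackle's place (570,125), clear of the till, and the tin and tape are upright. Now I hold for at least two seconds and hand in.

```bash
for i in 1 2 3 4 5; do echo '{"steps": [[0, 0, 0, 0, 0, 0, 0], [0, 0, 0, 0, 0, 0, 0], [0, 0, 0, 0, 0, 0, 0], [0, 0, 0, 0, 0, 0, 0], [0, 0, 0, 0, 0, 0, 0]]}' > path.dat && python3 jog.py path.dat | head -2; done; python3 -c "
from cell import manip
print(manip.sign_off())"
```

```text
clock: 11.0
ee_pos: [0.5816, 0.1994, 0.0819]
clock: 11.62
ee_pos: [0.5816, 0.1994, 0.0819]
clock: 12.25
ee_pos: [0.5816, 0.1994, 0.082]
clock: 12.88
ee_pos: [0.5816, 0.1994, 0.082]
clock: 13.5
ee_pos: [0.5816, 0.1994, 0.082]
the job is handed in; nothing more can be done
None
```

The till is pushed against the far end with the tape measure and tin still upright in it, and the closed fingertips held over the measured middle of the shackle for about 3 s, about 74 mm above its underside; the job is handed in, but no verdict came back.

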